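# Load the shoe-cream magazine

## Robot

A 6-joint arm with a two-finger parallel gripper is mounted at the origin on the work surface. World frame = base frame: x ahead of the robot, y to its left, z up, the work surface at z = 0. Lengths are in m, angles in rad, forces in N, time in s.
With the tool pointing down it reaches from about 0.3 to 0.775 m from the base axis. Payload 14.6 kg.
Tool frame: the origin (TCP) lies midway between the tips of the shut fingers; the grasp point (between the pads) lies 19 mm behind it (ctrl.tcp_to_grasp is the z of the grasp point in the tool frame, in m); z points along the fingers, y is the line along which they close (so a half turn about z gives the same grasp; the last joint's range is limited). The gripper opens to 94 mm and grips with 3 to 60 N. Pads are 16 mm wide; open, the fingers measure 119 mm over their backs; the gripper's body (75 mm by 177 mm) begins 78 mm behind the grasp point.
Start: joints at [1.111, 0.3, 1.521, -0, 1.321, -0.067], TCP at [0.211, 0.508, 0.176] pointing down, gripper open.
Joint ranges: [-3.03, 3.03], [-0.79, 2.21], [0.23, 2.52], [-1.04, 4.18], [0, 3.07], [-2.55, 2.55]. Speed limits (rad/s): [2.22, 2.22, 2.57, 3.14, 3.14, 3.14].

## Interface

Orientations are given as [roll, pitch, yaw] about the fixed x, y, z axes, in that order (R = Rz(yaw) Ry(pitch) Rx(roll)).
In Python, from station import monitor, camera, ctrl gives the robot as it stands.
- The arm moves only by the tool apply_moves, never from a script. Its argument "plan" is one flat list of numbers, 4 for each row, row after row: the shift along the tool's x, y, z in mm, then the turn about the tool's z in rad. In form: [dx, dy, dz, spin, dx, dy, dz, spin, ...]. A call has 1 to 20 rows; each row shifts and turns the commanded pose from where the row before left it, along the tool's axes as they then stand; what a row does not reach is not made up. A row lasts 1/10 s, in which the tool goes at most 50 mm and 8.59 degrees, less where a joint would pass 70% of its speed; a pose out of reach is approached as far as the arm can. A call is refused whole if a number of a shift passes 50 or a number of a turn 0.15, either way. A call with a gripper value outside its range is refused whole. "hand" is the gripper command: -1 is shut, 1 is fully open, values between are in proportion, set as the call begins (left out, the last holds). The fingers move at their own pace and stop on an object; "squeeze" is the grip in N (left out, the last holds). Time passes only in rows, so rows that do not move let the fingers close. It gives the time, the measured TCP pose, the force, the opening and the grip force at its end, in the units of the state.
- monitor.get_obs(): the state, without advancing time (a new reading comes with each control period).
- camera(name): name is "scene" or "top" or "wrist"; returns a dict with "image" (420x560x3 uint8, red, green, blue), "range_z" (420x560 float32, m along the optical axis (not along the pixel's ray), 0 where there is no reading), "mtx" (3x3 intrinsics, pixels), "distortion" ([k1, k2, p1, p2, k3] as OpenCV has them; the pictures are not rectified), "rvec" (rotation vector, rad) and "tvec" (3), from world to camera coordinates, as OpenCV has them. Camera axes: x right, y down, z forward; pixel columns grow to the right and rows downward; lengths in m; the calibration is good to about 2 mm. A picture is of the moment at which its call begins.
- ctrl.hand_in(): hands the job in; it is judged then, once.
The state is a dict: "time_s": time; "qpos": joint angles; "joint_vel": joint speeds; "tau": joint torques, N m; "ee_pos": TCP position; "eef_rot": TCP orientation; "force": force on the tool from outside, world axes, zero at the start; "moment": the same for the moment, N m; "grip_width": finger opening in m; "grip_force": force on a finger pad.
Only numpy, scipy, OpenCV 4.12 (cv2) and the standard library are available. Lean on these libraries where they do the work, as an engineer would, in place of code of your own. Each camera call takes 0.05 s, during which the arm holds its last target. There are 200 camera calls.

## Task

Lever up the stiff cover of the green feed magazine with the putty knife, then drop all the shoe-cream tins that are there into it one by one, so that from the bottom they will come out in the order black, red, yellow, white, blue, green (skip any colour that is missing). Finally shut the cover fully and see that the putty knife lies flat in the middle of its cork mat again; leave everything else on the shelf where it stands.

Things in the scene. Friction and masses are not known exactly. Their poses are not given: they have to be found in the camera images.
- magazine: green upright gravity-feed magazine, fixed. Origin: centre of its foot at shelf height, under the chute axis; z up. Foot 100 mm wide (x), from 44 mm on the +y side to 62 mm on the -y side, 12 mm thick. Its -y side is the front, with a 24 mm wide sight window and, below, the dispensing opening (40 mm high behind a 6 mm stop lip).
- chute_floor (a point): centre of the chute's inner floor, 12 mm above the shelf; axes as the magazine's. The square vertical chute is 57 x 57 mm inside, walls 4 mm thick; up to five tins stack on this floor.
- mouth (a point): centre of the chute's mouth, 183 mm above the shelf, level with the underside of the closed cover. From 168 mm height up the chute flares like a funnel to about 75 mm square inside (83 mm outside) at the mouth; on the -y side the funnel ends 12 mm lower.
- pry_slot (a point): middle of the pry slot on the magazine's -y side, between the funnel's lower edge and the closed cover: 12 mm high (171 to 183 mm above the shelf), 70 mm wide along magazine x, open through to the inside of the mouth. The point lies 42 mm to the -y side of the chute axis, 177 mm up.
- cover (a joint): hinge angle of the cover: 0 closed flat over the mouth, grows as the free lip on the -y side swings up, stop at 2.1 rad (leaning back to +y). A bare aluminium plate without handle, 84 mm wide (magazine x), 94 mm long (y), 5 mm thick, 60 g. The stiff hinge holds it at any angle; about 1 N at the lip moves it.
- hinge_line (a point): middle of the cover's hinge line, at the cover's underside: parallel to magazine x, 44 mm to the magazine's +y side of the chute axis, 183 mm above the shelf
- cover_lip (a point): middle of the lower edge of the cover's free lip, 94 mm from the hinge line, turns with the cover; closed it overhangs the pry slot, 50 mm to the -y side of the chute axis
- knife: putty knife, 200 mm long, 120 g: orange handle 100 long x 22 wide x 18 mm high, flat steel blade 100 long x 30 wide x 3 mm thick at mid-height (9 mm above the underside). Origin: on the underside where handle and blade meet; x points to the blade's tip (x = +100 mm), handle to x = -100 mm, z up. Balance point on the handle 30 mm from the origin.
- mat: cork mat fixed on the shelf, 240 mm (its x) x 130 mm (its y), 3 mm thick; origin: centre of its underside. The knife lies on it at the start, along its x.
- kettlebell: pink vinyl kettlebell, 2 kg, 115 mm wide, 160 mm high; bystander
- mug: stainless steel mug, 80 mm across, 90 mm high; bystander
- grip_ring: grey hand-grip ring lying flat, 70 mm across, 24 mm high; bystander
- doorstop: black plastic doorstop wedge, 120 x 36 mm, 34 mm high; bystander
- shoe_brush: dark wooden shoe brush, 150 x 50 mm, 45 mm high; bystander
- key_bowl: blue ceramic bowl, 120 mm across, 45 mm high; bystander
- tin_black: round black shoe-cream tin, closed, 50 mm across and 28 mm high, about 80 g, standing upright on the shelf; origin: centre of its underside, z up. May be absent.
- tin_red: round red shoe-cream tin, closed, 50 mm across and 28 mm high, about 80 g, standing upright on the shelf; origin: centre of its underside, z up. May be absent.
- tin_yellow: round yellow shoe-cream tin, closed, 50 mm across and 28 mm high, about 80 g, standing upright on the shelf; origin: centre of its underside, z up. May be absent.
- tin_white: round white shoe-cream tin, closed, 50 mm across and 28 mm high, about 80 g, standing upright on the shelf; origin: centre of its underside, z up. May be absent.
- tin_blue: round blue shoe-cream tin, closed, 50 mm across and 28 mm high, about 80 g, standing upright on the shelf; origin: centre of its underside, z up. May be absent.
- tin_green: round green shoe-cream tin, closed, 50 mm across and 28 mm high, about 80 g, standing upright on the shelf; origin: centre of its underside, z up. May be absent.
- knife_mid (a point): middle of the knife's length (at its origin, at blade height)
Mind the look-alikes: they are no part of the job. There is more than one size of the tin_white; the job needs the middle-sized.

How it is judged:
By the outcome, as a careful person would: the job done as asked, in the order asked, and still so for the second after the job is handed in, with the robot touching nothing.
Of tin_black, tin_red, tin_yellow, tin_white, tin_blue, tin_green only 3 to 5 are there at a start; the rules pass over those that are not, and their reading is None.
At some moment in a run one of tin_black, tin_red, tin_yellow, tin_white, tin_blue, tin_green, knife may be knocked a few centimetres aside while the robot is not near it.
It also fails if it takes over 210 s, if anything falls off the work surface, if the arm or the gripper's body presses on something with over 40 N, if the wrist force passes 120 N, or if a joint passes its speed limit or range.

## Working session

There is one attempt and no reset: what is moved stays moved. The work goes in short steps, Python scripts to look and compute and a tool call to move; the robot and the scene stay as the last step left them, time stands still between calls to the robot, and variables do not carry over. Pictures are saved under pics/ and viewed, at most 14 in all, crops included, and the job is handed in when it is done.

Besides the shell and the picture viewer there is one more tool, called after "Emit:" as a command line: name --argument value ..., lists and objects as JSON in quotes. apply_moves: Moves the arm, as the interface text tells. Its arguments: {"type":"object","properties":{"plan":{"type":"array","items":{"type":"number"}},"hand":{"type":"number"},"squeeze":{"type":"number"}},"required":["plan"]}

```bash
ls; mkdir -p pics; python3 - <<'E'
from station import monitor,camera,ctrl
import cv2,numpy as np
for n in ("scene","top"):
    c=camera(n); np.savez(n+".npz",**c); cv2.imwrite(f"pics/{n}0.png",c["image"][:,:,::-1])
    R=cv2.Rodrigues(c["rvec"])[0]; print(n,(-R.T@np.ravel(c["tvec"])).round(3),R[2].round(2),c["mtx"][0,0],c["distortion"])
print(monitor.get_obs(),ctrl.tcp_to_grasp)
E
```

```text
pics
scene [ 1.084 -0.778  1.165] [-0.37  0.53 -0.76] 492.85069869829476 [-0.13294077  0.          0.          0.          0.        ]
top [ 0.442 -0.04   1.259] [ 0.14  0.01 -0.99] 469.98656416614233 [0.00020327 0.         0.         0.         0.        ]
{'time_s': 0.1, 'qpos': array([ 1.11137456e+00,  3.00450524e-01,  1.52150015e+00, -6.45808276e-06,
        1.32072907e+00, -6.65601910e-02]), 'joint_vel': array([-0.0004878 , -0.00059212, -0.00132235, -0.00138183,  0.00104473,
       -0.00147801]), 'tau': array([ 2.17121393e-03, -5.32644367e+01, -3.53282189e+01,  7.10021588e-02,
        2.34889792e-02, -8.04404931e-05]), 'ee_pos': array([0.21042332, 0.50786483, 0.17563188]), 'eef_rot': array([-3.14050755e+00, -6.60619362e-05,  2.74873264e+00]), 'force': array([-0.40048743,  0.25437733,  0.31063266]), 'moment': array([ 0.00844875, -0.00662863, -0.02906992]), 'grip_force': 0.0, 'grip_width': 0.09362843592562371} -0.0188
```

View pics/scene0.png

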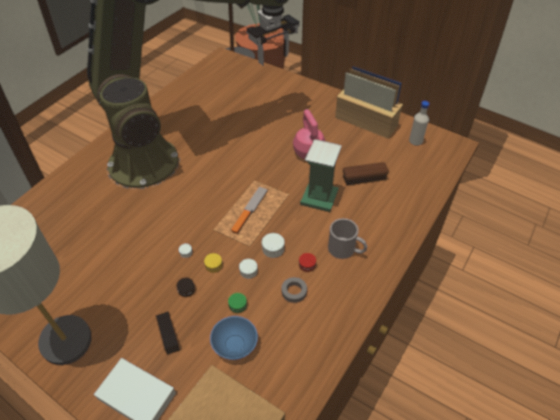

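View pics/top0.png

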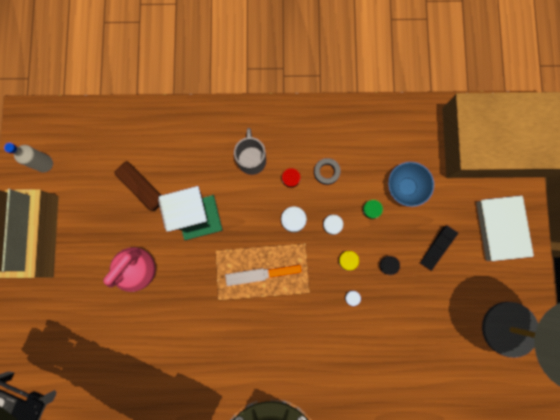

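The top view shows five job tins: black (389,265), red (291,178), yellow (349,260), green (373,209), and white. Blue is absent; the blue thing at (410,185) is the key bowl. The whites are at (294,219) large, (333,224) middle and (353,298) small. I'll measure them to confirm which is the middle one.

```bash
cat > h.py <<'E'
import cv2,numpy as np
from station import monitor,camera,ctrl
def snap(n): return camera(n)
def ray(c,px):
    R=cv2.Rodrigues(np.float64(c["rvec"]))[0]; o=-R.T@np.ravel(c["tvec"])
    p=cv2.undistortPoints(np.float64(px).reshape(-1,1,2),np.float64(c["mtx"]),np.float64(c["distortion"])).reshape(-1,2)
    return o,np.c_[p,np.ones(len(p))]@R
def onz(c,px,z):
    o,d=ray(c,px); return o+d*((z-o[2])/d[:,2])[:,None]
def cloud(c):
    h,w=c["range_z"].shape; v,u=np.mgrid[:h,:w]
    o,d=ray(c,np.c_[u.ravel(),v.ravel()]); P=o+d*c["range_z"].reshape(-1,1)
    P[c["range_z"].ravel()<=0]=np.nan; return P.reshape(h,w,3)
HSV=dict(red=((0,150,60),(8,255,255)),yellow=((24,150,80),(34,255,255)),green=((50,130,60),(72,255,255)),white=((0,0,140),(179,60,255)),black=((0,0,0),(179,255,45)))
def blobs(c,k,box=(0.2,0.62,-0.42,0.1),z=0.028):
    m=cv2.inRange(cv2.cvtColor(c["image"],cv2.COLOR_RGB2HSV),*HSV[k]); out=[]
    for q in cv2.findContours(m,cv2.RETR_EXTERNAL,cv2.CHAIN_APPROX_NONE)[0]:
        if cv2.contourArea(q)<60: continue
        W=onz(c,q.reshape(-1,2),z)[:,:2].astype(np.float32); (x,y),(a,b),t=cv2.minAreaRect(W)
        M=cv2.moments(q)
        if box[0]<x<box[1] and box[2]<y<box[3] and max(a,b)<.09: out.append((round(x,4),round(y,4),round(a*1e3),round(b*1e3),round(M['m10']/M['m00']),round(M['m01']/M['m00'])))
    return out
def rect(P,sel):
    (x,y),(a,b),t=cv2.minAreaRect(np.float32(P[sel][:,:2])); return np.round([x,y,a,b,t],4),int(sel.sum())
E
python3 - <<'E'
from h import *
for n in ("top","scene"):
    c=dict(np.load(n+".npz")); print(n)
    for k in HSV: print(k,blobs(c,k))
    P=cloud(c); hsv=cv2.cvtColor(c["image"],cv2.COLOR_RGB2HSV); X,Y,Z=P[...,0],P[...,1],P[...,2]
    print("desk z",np.nanmedian(Z[(abs(X-.4)<.2)&(abs(Y)<.3)]))
    near=(X>.3)&(X<.75)&(Y>.0)&(Y<.45)
    for lo,hi,nm in ((.178,.2,"cover"),):
        s=near&(Z>lo)&(Z<hi); print(nm,rect(P,s),np.median(Z[s]))
    s=near&(Z<.03)&(cv2.inRange(hsv,(60,60,20),(95,255,160))>0); print("foot",rect(P,s),P[s][:,:2].min(0),P[s][:,:2].max(0))
    h=(cv2.inRange(hsv,(6,200,150),(16,255,255))>0)&(X>.2)&(X<.5)&(abs(Y)<.3)&(Z>.01); print("handle",rect(P,h),np.median(Z[h]))
    b=(cv2.inRange(hsv,(0,0,110),(179,60,255))>0)&(X>.2)&(X<.5)&(Y>0)&(Y<.25)&(Z<.05); print("blade",rect(P,b),np.median(Z[b]))
    m=cv2.inRange(hsv,(10,80,120),(22,190,255)); cs=[q for q in cv2.findContours(cv2.morphologyEx(m,cv2.MORPH_CLOSE,np.ones((5,5))),cv2.RETR_EXTERNAL,cv2.CHAIN_APPROX_NONE)[0] if cv2.contourArea(q)>2000]
    for q in cs:
        print("mat?",cv2.minAreaRect(np.float32(onz(c,q.reshape(-1,2),.003)[:,:2])))
    v=c["image"]
a=dict(np.load("top.npz"))["image"][150:330,150:420]; b=dict(np.load("scene.npz"))["image"][120:220,270:400]
cv2.imwrite("pics/crop1.png",np.vstack([cv2.resize(a,(750,500),interpolation=2)])[:,:,::-1]); cv2.imwrite("pics/crop2.png",cv2.resize(b,(650,500),interpolation=2)[:,:,::-1])
E
```

```text
top
red []
yellow [(0.4792, -0.2074, 47, 48, 349, 260)]
green [(0.6131, -0.2731, 45, 47, 372, 209)]
white [(0.3819, -0.215, 36, 36, 353, 298), (0.5736, -0.168, 48, 48, 333, 224), (0.5885, -0.0636, 64, 66, 293, 219)]
black [(0.4656, -0.3108, 47, 41, 389, 265)]
desk z -0.0001740846301464538
cover (array([ 0.5947,  0.1978,  0.085 ,  0.0971, 14.5648]), 1506) 0.1880449413229165
foot (array([ 0.5965,  0.1887,  0.0953,  0.1014, 14.5604]), 575) [0.54060067 0.13087195] [0.6530409  0.23084415]
handle (array([ 0.4524, -0.0402,  0.0219,  0.0835,  8.4753]), 269) 0.019939715110177225
blade (array([0.4387, 0.0603, 0.0274, 0.1087, 8.9357]), 419) 0.012660389510569914
mat? ((0.4515498876571655, 0.021718621253967285), (0.1333581656217575, 0.24330434203147888), 4.075125217437744)
mat? ((0.9780439138412476, -0.02403324842453003), (1.6100525856018066, 0.49587810039520264), 89.29949951171875)
scene
red []
yellow [(0.4804, -0.2089, 41, 44, 213, 260)]
green [(0.6168, -0.2772, 38, 37, 237, 301)]
white [(0.5755, -0.1688, 51, 48, 248, 266), (0.3862, -0.2184, 35, 37, 185, 249), (0.5858, -0.0583, 64, 62, 273, 242)]
black []
desk z 0.0002703345795465051
cover (array([ 0.5958,  0.196 ,  0.0825,  0.1019, 14.4389]), 632) 0.1886085867153357
foot (array([ 0.5985,  0.1856,  0.0929,  0.1044, 16.1706]), 386) [0.54968764 0.12709689] [0.6550905  0.24726963]
handle (array([0., 0., 0., 0., 0.]), 0) nan
blade (array([0.4391, 0.0611, 0.0314, 0.1148, 9.298 ]), 220) 0.01299671546052994
mat? ((0.46555811166763306, 0.12120914459228516), (1.885353446006775, 1.803838849067688), 9.18496036529541)
  return _methods._mean(a, axis=axis, dtype=dtype,
  ret = ret.dtype.type(ret / rcount)
```

View pics/crop1.png

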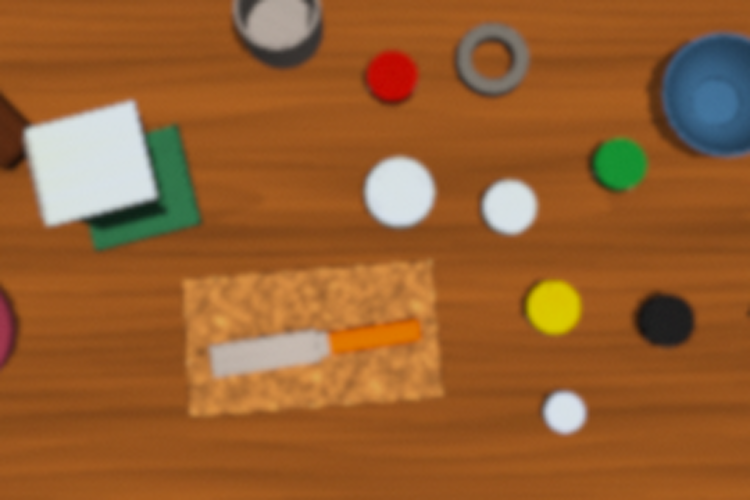

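View pics/crop2.png

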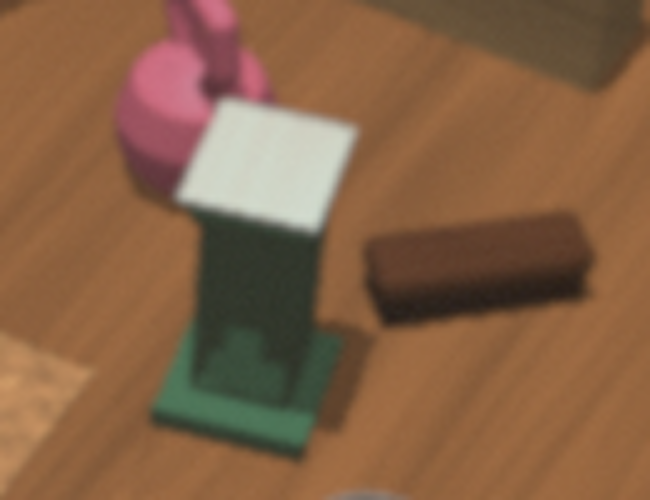

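Three whites were measured: 36 mm at (353,298), 48 mm at (333,224) and 65 mm at (294,219). The one at (333,224) matches the 50 mm middle size, and the crops confirm it. The magazine's front (opening and foot overhang) faces world −y. The knife lies a little turned and off-centre on the mat, with its blade towards +y.

```bash
cat >> h.py <<'E'
AX=np.array([.5945,.1997]); PSI=np.radians(14.56); MX=np.array([np.cos(PSI),np.sin(PSI)]); MY=np.array([-np.sin(PSI),np.cos(PSI)])
YM=PSI+np.pi/2
def mag(x,y): return AX+MX*x+MY*y
def go(t,yaw=None,p=None,y0=None):
    s=monitor.get_obs(); p=s["ee_pos"] if p is None else np.array(p); y0=s["eef_rot"][2] if y0 is None else y0
    yaw=y0 if yaw is None else yaw
    spin=-(yaw-y0); spin=(spin+np.pi/2)%np.pi-np.pi/2; y1=y0-spin
    d=np.array(t)-p; X=np.array([np.cos(y1),np.sin(y1)]); Y=np.array([np.sin(y1),-np.cos(y1)])
    print("spin %.3f then dx %.1f dy %.1f dz %.1f mm  (endyaw %.3f)"%(spin,1e3*d[:2]@X,1e3*d[:2]@Y,-1e3*d[2],y1)); return list(t),y1
E
python3 - <<'E'
from h import *
HSV["red"]=((0,120,60),(10,255,255)); c=dict(np.load("top.npz")); print(blobs(c,"red",(0.5,.8,-.3,.1)),blobs(c,"red",(0.2,.8,-.3,.6)))
P=cloud(c); print("kb",P[269,133],"mug",P[155,250],"ring",P[165,318],"bowl",P[185,410],"brush",P[185,138])
p,y=go([.4502,-.0195,.25],np.radians(98.7))
E
```

```text
[(0.7007, -0.0574, 51, 54, 291, 177)] [(0.7007, -0.0574, 51, 54, 291, 177)]
kb [0.45894429 0.3336469  0.09486068] mug [0.76857543 0.05279547 0.0023122 ] ring [ 0.73411238 -0.13184003  0.02214494] bowl [ 0.68183244 -0.38293549 -0.00195207] brush [0.67851768 0.34372351 0.04784092]
spin 1.026 then dx -557.6 dy 157.2 dz -74.4 mm  (endyaw 1.723)
```

Emit:
apply_moves --plan '[0,0,-10.6,0.1466,0,0,-10.6,0.1466,0,0,-10.6,0.1466,0,0,-10.6,0.1466,0,0,-10.6,0.1466,0,0,-10.6,0.1466,0,0,-10.6,0.1466,-43,12.1,0,0,-43,12.1,0,0,-43,12.1,0,0,-43,12.1,0,0,-43,12.1,0,0,-43,12.1,0,0,-43,12.1,0,0,-43,12.1,0,0,-43,12.1,0,0,-43,12.1,0,0,-43,12.1,0,0,-43,12.1,0,0,-41.6,12,0,0]' --hand 0.2 --squeeze 50

```text
time_s: 2.1
ee_pos: [0.4505, -0.0213, 0.2502]
eef_rot: [-3.141, -0.0, 1.722]
force: [0.4, 1.7, 0.4]
grip_width: 0.0565
grip_force: 0.0
```

```bash
python3 - <<'E'
from h import *
print(monitor.get_obs()["ee_pos"],monitor.get_obs()["eef_rot"],monitor.get_obs()["qpos"],monitor.get_obs()["grip_width"])
c=camera("wrist"); cv2.imwrite("pics/w1.png",c["image"][:,:,::-1])
P=cloud(c);hsv=cv2.cvtColor(c["image"],cv2.COLOR_RGB2HSV);Z=P[...,2]
h=(cv2.inRange(hsv,(6,200,150),(16,255,255))>0)&(Z>.012)&(Z<.03);print("handle",rect(P,h))
go([.4502,-.0195,.005],np.radians(98.7))
E
```

```text
[ 0.45052562 -0.02128109  0.25024829] [-3.14147835e+00 -6.88994235e-05  1.72224958e+00] [-1.28461446e-01  2.44937877e-02  1.66837951e+00  3.48989436e-05
  1.44884824e+00 -2.79918950e-01] 0.05649238000385319
handle (array([ 0.453 , -0.0395,  0.0198,  0.0784,  8.4043]), 113)
spin -0.003 then dx 6.1 dy -1.0 dz 244.7 mm  (endyaw 1.723)
```

View pics/w1.png

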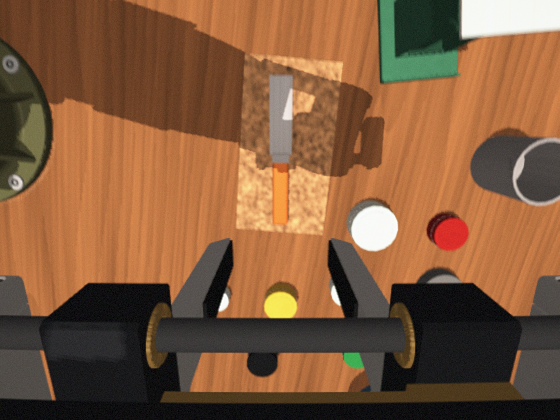

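The wrist view shows the handle at (280,193) and the blade at (281,115), parallel to the fingers' plane and clear of the tins. I'll descend.

Emit:
apply_moves --plan '[6,-1,30,0,0,0,40,0,0,0,40,0,0,0,40,0,0,0,40,0,0,0,25,0,0,0,14,0,0,0,8,0,0,0,5,0,0,0,2,0,0,0,0,0,0,0,0,0]'

```text
time_s: 3.35
ee_pos: [0.4487, -0.0136, 0.0069]
eef_rot: [3.141, 0.0, 1.723]
force: [0.5, -0.2, -0.3]
grip_width: 0.0562
grip_force: 0.0
```

Emit:
apply_moves --plan '[0,0,0,0,0,0,0,0,0,0,0,0,0,0,0,0,0,0,0,0,0,0,0,0,0,0,0,0,0,0,0,0]' --hand -1 --squeeze 55

```text
time_s: 4.15
ee_pos: [0.4483, -0.0135, 0.0063]
eef_rot: [-3.142, -0.0, 1.723]
force: [0.9, -0.3, 0.5]
grip_width: 0.0008
grip_force: 0.0
```

```bash
python3 - <<'E'
from h import *
p=mag(0,-.210);print(p, monitor.get_obs()["ee_pos"])
go([*p,.17],YM)
E
```

```text
[ 0.64729268 -0.00355583] [ 0.44831942 -0.01353192  0.006332  ]
spin -0.102 then dx -40.4 dy 195.1 dz -163.7 mm  (endyaw 1.825)
```

The fingers closed on nothing, so the knife may have been knocked. I'll look.

```bash
python3 - <<'E'
from h import *
c=camera("wrist"); d=camera("top"); np.savez("top2.npz",**d)
cv2.imwrite("pics/w2.png",np.hstack([cv2.resize(c["image"],(400,300)),cv2.resize(d["image"][150:330,180:420],(400,300))])[:,:,::-1])
E
```

```text
(no output)
```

View pics/w2.png

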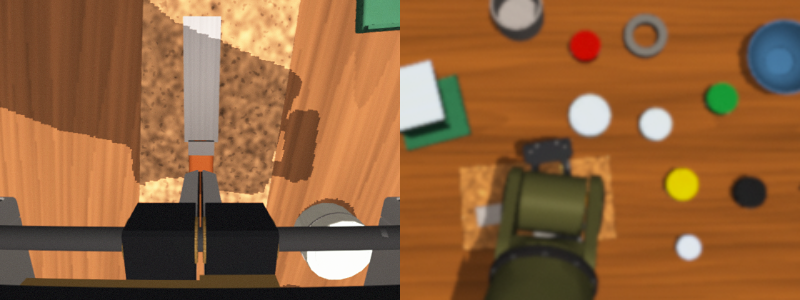

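```bash
python3 - <<'E'
from h import *
c=camera("wrist"); P=cloud(c);hsv=cv2.cvtColor(c["image"],cv2.COLOR_RGB2HSV);X,Y,Z=P[...,0],P[...,1],P[...,2]
o=(cv2.inRange(hsv,(5,170,120),(16,255,255))>0)&(Z<.04);print("or",rect(P,o),P[o].min(0),P[o].max(0),np.median(Z[o]))
b=(cv2.inRange(hsv,(0,0,90),(179,50,255))>0)&(Z<.02)&(Z>.008)&(abs(X-.44)<.06)&(Y>0)&(Y<.15);print("bl",rect(P,b),np.median(Z[b]))
for v in (20,100,180,200,220,230,250,270,300,330): print(v,P[v,283].round(3))
s=monitor.get_obs();print(s["ee_pos"],s["grip_width"],s["qpos"])
E
```

```text
or (array([ 0.4452, -0.0132,  0.3892,  0.2929,  8.227 ]), 2973) [ 0.25241029 -0.17455546 -0.00271779] [0.65508076 0.1475135  0.03620362] -0.0002487012815211853
bl (array([0.4378, 0.0599, 0.0295, 0.1118, 8.3361]), 8574) 0.012891700335765657
20 [0.429 0.119 0.003]
100 [0.436 0.073 0.014]
180 [0.444 0.026 0.013]
200 [0.445 0.015 0.021]
220 [0.447 0.002 0.021]
230 [ 0.448 -0.004  0.02 ]
250 [ 0.448 -0.005  0.051]
270 [ 0.448 -0.006  0.075]
300 [ 0.448 -0.006  0.102]
330 [0.445 0.014 0.15 ]
[ 0.44834675 -0.01354969  0.00634953] 0.0007756623588930434 [-1.11899418e-01  3.11958958e-01  1.95590311e+00  6.93336079e-07
  8.73717184e-01 -2.63646162e-01]
```

Emit:
apply_moves --plan '[0,0,-5,0,0,0,-10,0,0,0,-20,0,0,0,-20,0,0,0,-5,0,0,0,0,0]'

```text
time_s: 4.9
ee_pos: [0.4488, -0.0136, 0.0671]
eef_rot: [3.14, 0.001, 1.723]
force: [0.6, -0.5, -0.2]
grip_width: 0.0007
grip_force: 0.0
```

```bash
python3 - <<'E'
from h import *
c=camera("wrist"); cv2.imwrite("pics/w3.png",np.hstack([cv2.resize(c["image"],(560,420))])[:,:,::-1])
s=monitor.get_obs();print(s["ee_pos"],s["grip_width"],s["grip_force"],s["force"],s["moment"])
P=cloud(c)
for v in (20,60,100,140,180,200,220): print(v,P[v,283].round(3))
E
```

```text
[ 0.44830877 -0.01354393  0.06629403] 0.0004685919539773589 0.0 [ 0.48007766 -0.90950174  0.48387906] [-0.06309074  0.13106041  0.03274138]
20 [0.428 0.136 0.002]
60 [0.432 0.106 0.013]
100 [0.437 0.078 0.013]
140 [0.441 0.048 0.013]
180 [0.446 0.016 0.013]
200 [0.449 0.001 0.02 ]
220 [ 0.451 -0.016  0.02 ]
```

View pics/w3.png

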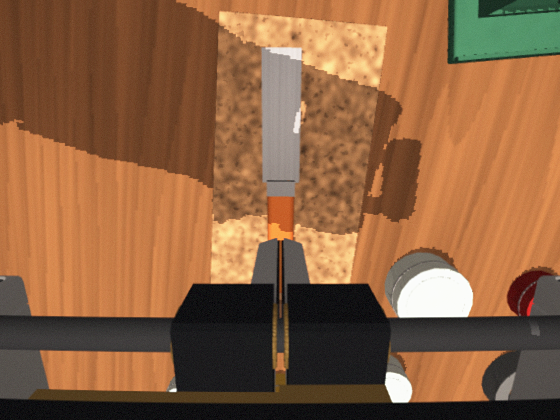

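```bash
python3 - <<'E'
from h import *
c=camera("wrist"); P=cloud(c); R=cv2.Rodrigues(c["rvec"])[0]; print("cam",-R.T@np.ravel(c["tvec"]),R[2])
for v in range(228,285,6): print(v,[P[v,u].round(3).tolist() for u in (262,270,278,290,298)])
d=camera("scene"); cv2.imwrite("pics/s2.png",cv2.resize(d["image"][110:290,180:400],(770,600),interpolation=2)[:,:,::-1])
E
```

```text
cam [0.43687169 0.05924833 0.27420561] [ 0.03837556 -0.2517221  -0.96703842]
228 [[0.434, -0.03, 0.003], [0.441, -0.024, 0.019], [0.448, -0.023, 0.021], [0.457, -0.021, 0.021], [0.466, -0.026, 0.002]]
234 [[0.435, -0.036, 0.003], [0.442, -0.029, 0.019], [0.448, -0.028, 0.02], [0.458, -0.026, 0.022], [0.467, -0.032, 0.001]]
240 [[0.436, -0.042, 0.002], [0.441, -0.005, 0.098], [0.446, -0.006, 0.095], [0.452, -0.003, 0.099], [0.468, -0.037, 0.002]]
246 [[0.437, -0.005, 0.11], [0.441, -0.005, 0.108], [0.446, -0.006, 0.105], [0.452, -0.004, 0.107], [0.456, -0.003, 0.109]]
252 [[0.437, -0.005, 0.118], [0.441, -0.004, 0.118], [0.446, -0.006, 0.114], [0.452, -0.003, 0.118], [0.456, -0.003, 0.117]]
258 [[0.438, -0.006, 0.125], [0.442, -0.005, 0.124], [0.446, -0.006, 0.122], [0.451, -0.004, 0.125], [0.455, -0.003, 0.125]]
264 [[0.438, -0.005, 0.132], [0.442, -0.005, 0.132], [0.446, -0.006, 0.13], [0.451, -0.003, 0.133], [0.455, -0.003, 0.132]]
270 [[0.438, -0.005, 0.139], [0.442, -0.005, 0.138], [0.446, -0.006, 0.135], [0.451, -0.003, 0.139], [0.455, -0.003, 0.138]]
276 [[0.439, -0.005, 0.145], [0.442, -0.005, 0.144], [0.446, -0.006, 0.142], [0.451, -0.004, 0.145], [0.454, -0.003, 0.145]]
282 [[0.439, -0.005, 0.151], [0.442, -0.005, 0.15], [0.446, -0.005, 0.148], [0.451, -0.003, 0.151], [0.454, -0.003, 0.151]]
```

View pics/s2.png

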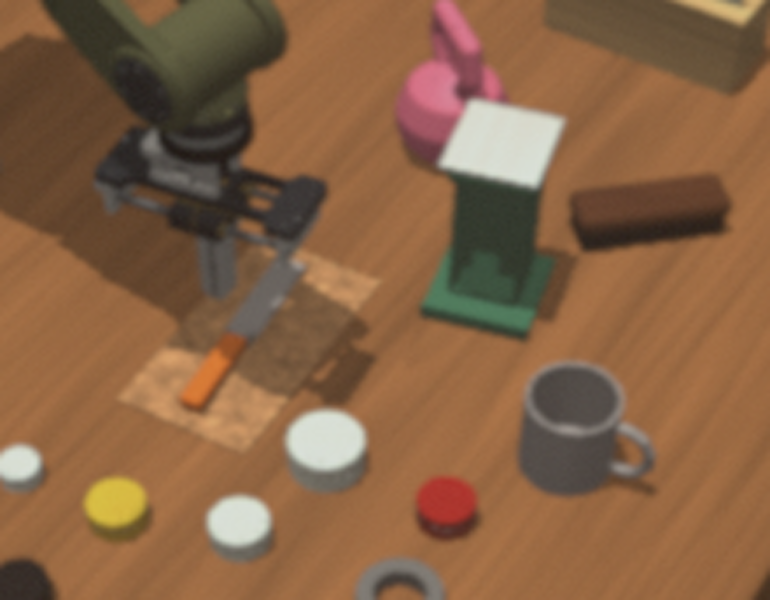

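The gripper is shut above the handle and the knife hasn't moved. The wrist depth puts the visible fingertips about 28 mm above the reported TCP. I'll go back down open and check with the camera.

Emit:
apply_moves --plan '[-5,1,10,0,0,0,15,0,0,0,15,0,0,0,12,0,0,0,6,0,0,0,0,0,0,0,0,0]' --hand 0

```text
time_s: 5.75
ee_pos: [0.4503, -0.0184, 0.0085]
eef_rot: [3.141, 0.0, 1.723]
force: [0.8, 0.2, 0.5]
grip_width: 0.0466
grip_force: 0.0
```

```bash
python3 - <<'E'
from h import *
c=camera("wrist"); P=cloud(c); s=monitor.get_obs(); print(s["ee_pos"],s["grip_width"],s["force"])
Z=P[...,2]
X,Y=P[...,0],P[...,1]
f=(abs(Y-s["ee_pos"][1])<.012)&(abs(X-.448)<.06)&(Z>.024)&(Z<.1)
for u in range(200,370,8):
    col=np.where(f[:,u])[0]
    if len(col): print(u,col.max(),col.min(),P[col.min(),u].round(3),P[col.max(),u].round(3), Z[max(col.min()-3,0),u].round(3))
E
```

```text
[ 0.45043704 -0.01836987  0.00876317] 0.04699256912306475 [0.71112881 0.35542832 0.7787756 ]
200 289 276 [ 0.414 -0.015  0.087] [ 0.416 -0.014  0.098] 0.003
208 290 261 [ 0.414 -0.014  0.071] [ 0.42  -0.013  0.1  ] 0.002
216 291 247 [ 0.414 -0.015  0.051] [ 0.423 -0.013  0.1  ] 0.002
224 317 242 [ 0.417 -0.014  0.045] [ 0.427 -0.026  0.098] 0.003
232 299 239 [ 0.421 -0.013  0.041] [ 0.428 -0.03   0.076] 0.002
240 270 240 [ 0.425 -0.014  0.037] [ 0.428 -0.03   0.045] 0.002
320 270 248 [ 0.473 -0.012  0.038] [ 0.474 -0.022  0.045] 0.002
328 299 257 [ 0.473 -0.007  0.062] [ 0.474 -0.022  0.078] 0.062
336 317 278 [ 0.473 -0.006  0.087] [ 0.474 -0.019  0.098] 0.086
```

The fingertips are indeed at z≈0.037 with the TCP reading 0.009, a 28 mm offset. I'll go down another 28 mm carefully and watch the force.

Emit:
apply_moves --plan '[0,0,5,0,0,0,5,0,0,0,4,0,0,0,0,0]'

```text
time_s: 6.2
ee_pos: [0.4497, -0.0183, -0.0063]
eef_rot: [-3.141, -0.0, 1.723]
force: [-0.2, 0.5, 0.1]
grip_width: 0.0469
grip_force: 0.0
```

Emit:
apply_moves --plan '[0,0,5,0,0,0,5,0,0,0,4,0,0,0,0,0]'

```text
time_s: 6.6
ee_pos: [0.4497, -0.0183, -0.0203]
eef_rot: [-3.141, -0.0, 1.723]
force: [0.7, -0.7, -1.0]
grip_width: 0.0474
grip_force: 0.0
```

```bash
python3 - <<'E'
from h import *
c=camera("wrist"); P=cloud(c); s=monitor.get_obs(); print(s["ee_pos"],s["grip_width"],s["force"])
X,Y,Z=P[...,0],P[...,1],P[...,2]
f=(abs(Y-s["ee_pos"][1])<.012)&(abs(X-.448)<.06)&(Z>.005)&(Z<.1)
for u in (224,232,240,248,312,320,328):
    col=np.where(f[:,u])[0]
    if len(col): print(u,P[col.min(),u].round(3))
E
```

```text
[ 0.44992212 -0.01829483 -0.01992502] 0.0469930404131088 [-0.14086902 -0.10363603  0.14550437]
224 [ 0.417 -0.014  0.016]
232 [ 0.42  -0.013  0.011]
240 [ 0.425 -0.014  0.009]
320 [ 0.473 -0.016  0.009]
328 [ 0.473 -0.007  0.033]
```

Emit:
apply_moves --plan '[0,0,2,0,0,0,0,0,0,0,0,0,0,0,0,0,0,0,0,0,0,0,0,0,0,0,0,0]' --hand -1 --squeeze 55

```text
time_s: 7.35
ee_pos: [0.4501, -0.0183, -0.0216]
eef_rot: [3.141, 0.0, 1.723]
force: [-0.9, -0.4, 2.0]
grip_width: 0.0211
grip_force: 55.0
```

```bash
python3 - <<'E'
from h import *
p=mag(0,-.210);print(p, monitor.get_obs()["ee_pos"])
go([*p,.150],YM)
E
```

```text
[ 0.64729268 -0.00355583] [ 0.45014973 -0.01832477 -0.02156697]
spin -0.102 then dx -35.3 dy 194.5 dz -171.6 mm  (endyaw 1.825)
```

Emit:
apply_moves --plan '[0,0,-15,0,0,0,-30,0,0,0,-30,0,0,0,-30,0,0,0,-30,-0.034,0,0,-30,-0.034,0,0,0,-0.034,-4,21,0,0,-5,29,0,0,-6,29,0,0,-6,29,0,0,-5,29,0,0,-5,29,0,0,-4,20,0,0,0,8,0,0,0,0,0,0,0,0,0,0]'

```text
time_s: 9.05
ee_pos: [0.6459, -0.0035, 0.1432]
eef_rot: [-3.141, -0.0, 1.825]
force: [0.1, -0.4, -1.9]
grip_width: 0.0214
grip_force: 55.0
```

```bash
python3 - <<'E'
from h import *
c=camera("wrist"); d=camera("scene"); t=camera("top")
cv2.imwrite("pics/w4.png",np.hstack([cv2.resize(c["image"],(400,300)),cv2.resize(d["image"][110:260,220:420],(400,300),interpolation=2)])[:,:,::-1])
P=cloud(c);hsv=cv2.cvtColor(c["image"],cv2.COLOR_RGB2HSV);X,Y,Z=P[...,0],P[...,1],P[...,2]
s=monitor.get_obs();e=s["ee_pos"];print(e,s["eef_rot"],s["grip_width"],s["grip_force"])
D=P[...,:2]-AX; mx=D@MX; my=D@MY
b=(Z>.15)&(Z<.2)&(abs(mx)<.03)&(my<-.06)&(my>-.2)
print("knife",rect(P,b),"mx mean",mx[b].mean(),"my max",my[b].max())
for lo in np.arange(-.19,-.06,.02):
    q=b&(my>lo)&(my<lo+.02); 
    if q.sum(): print(lo.round(3),np.median(Z[q]).round(4),mx[q].min().round(4),mx[q].max().round(4),q.sum())
q=(Z>.175)&(Z<.2)&(my>-.06)&(abs(mx)<.06); print("cover",rect(P,q),np.median(Z[q]),my[q].min(),my[q].max(),mx[q].min(),mx[q].max())
E
```

```text
[ 0.64614668 -0.00357485  0.14378707] [3.14125760e+00 1.25846992e-04 1.82447240e+00] 0.021547268985709106 54.995965361595154
knife (array([ 0.628 ,  0.0652,  0.0447,  0.1228, 14.5575]), 13697) mx mean -0.0013673319346324438 my max -0.0772172687263369
-0.19 0.1851 -0.016 0.0137 1764
-0.17 0.1776 -0.0163 0.0137 2058
-0.15 0.1776 -0.0163 0.0138 2236
-0.13 0.1776 -0.0163 0.0134 2377
-0.11 0.1776 -0.0163 0.0135 2598
-0.09 0.1776 -0.0163 0.0136 1764
  return _methods._mean(a, axis=axis, dtype=dtype,
  ret = ret.dtype.type(ret / rcount)
Traceback (most recent call last):
ValueError: zero-size array to reduction operation minimum which has no identity
```

View pics/w4.png

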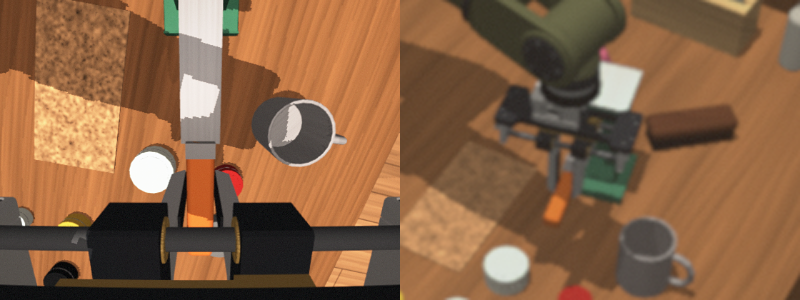

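The blade is flat, its top is at z 177.6 mm and it is centred on the slot. I'll insert it.

Emit:
apply_moves --plan '[8,0,0,0,10,0,0,0,10,0,0,0,10,0,0,0,10,0,0,0,10,0,0,0,7,0,0,0,0,0,0,0]'

```text
time_s: 10.0
ee_pos: [0.6301, 0.0604, 0.1434]
eef_rot: [-3.142, -0.0, 1.826]
force: [0.0, -0.6, -1.2]
grip_width: 0.0214
grip_force: 55.0
```

Emit:
apply_moves --plan '[0,0,-3,0,0,0,-3,0,1,0,-7,0,1,0,-8,0,3,0,-7.5,0,3,0,-7,0,4.5,0,-6.5,0,5,0,-6,0,6,0,-5,0,6.4,0,-4.5,0,0,0,0,0]'

```text
time_s: 11.1
ee_pos: [0.6228, 0.0894, 0.2017]
eef_rot: [3.141, -0.0, 1.825]
force: [-0.3, 0.0, -0.5]
grip_width: 0.0214
grip_force: 55.0
```

```bash
python3 - <<'E'
from h import *
s=monitor.get_obs();e=s["ee_pos"];print(e,s["force"],s["moment"],s["grip_width"],(e[:2]-AX)@MY)
d=camera("scene"); c=camera("wrist")
cv2.imwrite("pics/s4.png",np.hstack([cv2.resize(d["image"][100:250,230:400],(400,350),interpolation=2),cv2.resize(c["image"],(400,350))])[:,:,::-1])
E
```

```text
[0.62283669 0.08938077 0.20165581] [-0.27310373  0.02177271 -0.51310291] [-0.05836693  0.04619512  0.05640246] 0.021404427933282812 -0.11389998432984101
```

View pics/s4.png

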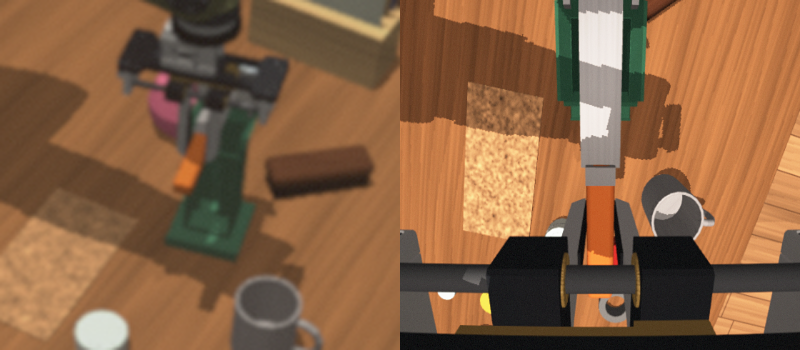

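The pictures are consistent with the cover rising: the funnel is now visible under the blade. I'll continue the arc past vertical.

Emit:
apply_moves --plan '[7,0,-4,0,7.5,0,-2,0,7.5,0,-1,0,8,0,-1,0,8,0,1,0,8,0,1,0,8,0,3,0,0,0,0,0]'

```text
time_s: 12.0
ee_pos: [0.6091, 0.1409, 0.2034]
eef_rot: [-3.141, 0.001, 1.825]
force: [1.7, -3.3, -0.2]
grip_width: 0.0217
grip_force: 55.0
```

Emit:
apply_moves --plan '[-10,0,0,0,-25,0,0,0,-35,0,0,0,-35,0,0,0,-35,0,0,0,-30,0,0,0,0,0,0,0]'

```text
time_s: 12.7
ee_pos: [0.6523, -0.0276, 0.2032]
eef_rot: [-3.141, -0.0, 1.821]
force: [0.1, 0.1, -0.7]
grip_width: 0.0217
grip_force: 55.0
```

```bash
python3 - <<'E'
from h import *
s=monitor.get_obs();e=s["ee_pos"];print(e,s["force"],s["grip_width"])
d=camera("scene"); c=camera("wrist"); t=camera("top")
cv2.imwrite("pics/s5.png",np.hstack([cv2.resize(d["image"][100:250,230:400],(400,350),interpolation=2),cv2.resize(t["image"][130:280,100:270],(400,350),interpolation=2)])[:,:,::-1])
for n,c in (("s",d),("t",t)):
    P=cloud(c); D=P[...,:2]-AX; mx=D@MX; my=D@MY; Z=P[...,2]
    q=(abs(mx)<.046)&(my>.04)&(my<.12)&(Z>.19)&(Z<.3)
    if q.sum(): print(n,q.sum(),my[q].min(),my[q].max(),Z[q].max()); k=np.polyfit(my[q],Z[q],1); print(np.arctan(k[0]))
h=cv2.cvtColor(t["image"],cv2.COLOR_RGB2HSV)
m=cv2.morphologyEx(cv2.inRange(h,(10,60,90),(22,190,255)),cv2.MORPH_CLOSE,np.ones((3,3)))
for k in ("yellow","green","white","black","red"):
    if k=="red": HSV["red"]=((0,120,60),(10,255,255))
    print(k,blobs(t,k,(.2,.8,-.45,.1)))
E
```

```text
[ 0.65225696 -0.02764939  0.20323287] [ 0.13008825  0.11531479 -0.708481  ] 0.02165155608409225
s 683 0.044044875610489136 0.09234025058517174 0.2667795237325563
1.0169623517586777
t 1111 0.04163815527963023 0.09541017888743696 0.26748642448982585
1.0274925859916322
yellow [(0.4792, -0.2074, 47, 48, 349, 260)]
green [(0.6131, -0.2731, 45, 47, 372, 209)]
white [(0.3825, -0.2144, 38, 36, 353, 298), (0.5736, -0.1667, 50, 48, 333, 224), (0.6919, -0.0123, 70, 24, 269, 180)]
black [(0.4668, -0.3107, 47, 39, 389, 265), (0.6251, 0.0578, 24, 87, 245, 205)]
red []
```

View pics/s5.png

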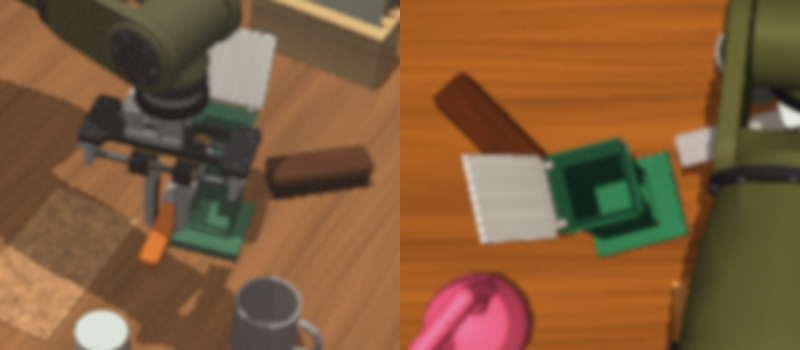

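The cover stands open at its stop (about 2.1 rad) and the mouth is clear. Next I'll put the knife back in the middle of the mat.

```bash
python3 - <<'E'
from h import *
go([.4536,-.0072,-.0205],np.radians(94.07))
E
```

```text
spin 0.183 then dx 30.4 dy -196.6 dz 224.1 mm  (endyaw 1.642)
```

Emit:
apply_moves --plan '[0,0,0,0.09,0,0,0,0.093,4,-25,0,0,6,-38,0,0,6,-38,0,0,6,-38,0,0,5,-35,0,0,3.4,-22.6,0,0,0,0,30,0,0,0,40,0,0,0,40,0,0,0,40,0,0,0,30,0,0,0,0,0,0,0,0,0]'

```text
time_s: 14.35
ee_pos: [0.454, -0.007, 0.0248]
eef_rot: [3.141, -0.0, 1.643]
force: [0.7, -0.9, -0.7]
grip_width: 0.0214
grip_force: 55.0
```

```bash
python3 - <<'E'
from h import *
go([.4536,-.0072,-.0205],np.radians(94.07))
c=camera("wrist"); P=cloud(c);X,Y,Z=P[...,0],P[...,1],P[...,2]
hsv=cv2.cvtColor(c["image"],cv2.COLOR_RGB2HSV)
m=(cv2.inRange(hsv,(8,50,60),(24,200,255))>0)&(Z>.0015)&(Z<.006)&(abs(X-.45)<.12)
b=(Z>.04)&(Z<.08)&(Y>.03)&(abs(X-.45)<.03); print("blade",rect(P,b),np.median(Z[b]),"mat edges",X[m].min(),X[m].max(),Y[m].max())
for y in (.06,.08,.1,.12):
    q=m&(abs(Y-y)<.004); print(y,np.percentile(X[q],[1,99]))
q=m&(abs(X-.40)<.004);print(np.percentile(Y[q],99));q=m&(abs(X-.48)<.004);print(np.percentile(Y[q],99))
E
```

```text
spin 0.001 then dx -0.2 dy -0.4 dz 45.3 mm  (endyaw 1.642)
blade (array([0.4478, 0.0771, 0.0302, 0.0966, 4.334 ]), 11279) 0.05924067839094735 mat edges 0.33084466208359053 0.5693673087647655 0.15267940230882499
0.06 [0.38484371 0.51263475]
0.08 [0.38330181 0.51127083]
0.1 [0.38176808 0.50998086]
0.12 [0.38100876 0.50852202]
0.1354429476690437
0.14121213355588147
```

Emit:
apply_moves --plan '[-1,-0.4,10,0,0,0,12,0,0,0,10,0,0,0,6,0,0,0,4,0,0,0,2,0,0,0,0,0,0,0,0,0]'

```text
time_s: 15.2
ee_pos: [0.4535, -0.0085, -0.02]
eef_rot: [3.141, 0.0, 1.642]
force: [0.0, 0.0, -0.7]
grip_width: 0.0218
grip_force: 55.0
```

Emit:
apply_moves --plan '[0,0,0,0,0,0,0,0,0,0,0,0]' --hand 0

```text
time_s: 15.5
ee_pos: [0.4535, -0.0085, -0.02]
eef_rot: [3.141, 0.0, 1.642]
force: [-0.2, 0.3, -0.2]
grip_width: 0.0424
grip_force: 0.0
```

```bash
python3 - <<'E'
from h import *
s=monitor.get_obs(); print(s["ee_pos"],s["grip_width"],s["force"],s["qpos"])
e=s["ee_pos"]; go([.4662,-.3107,.09],YM,p=[e[0],e[1],e[2]])
E
```

```text
[ 0.4535274  -0.00854168 -0.01995638] 0.04237800323540331 [-0.20141253  0.29573881 -0.18894138] [-9.96106346e-02  3.71789953e-01  1.95396097e+00  9.80315416e-06
  8.15390734e-01 -1.70402251e-01]
spin -0.183 then dx -295.6 dy -63.7 dz -110.0 mm  (endyaw 1.825)
```

Emit:
apply_moves --plan '[0,0,-20,0,0,0,-40,0,0,0,-40,0,0,0,-40,0,0,0,-40,-0.09,0,0,0,-0.093,-30,-6.5,0,0,-42,-9,0,0,-42,-9,0,0,-42,-9,0,0,-42,-9,0,0,-42,-9,0,0,-35,-8,0,0,-20,-4,0,0,0,0,0,0]' --hand 0.5

```text
time_s: 17.0
ee_pos: [0.4655, -0.312, 0.1594]
eef_rot: [-3.141, -0.0, 1.822]
force: [0.3, -0.1, -0.3]
grip_width: 0.0704
grip_force: 0.0
```

```bash
cat >> h.py <<'E'
HSV["red"]=((0,120,50),(10,255,255))
def mouth(c):
    P=cloud(c); D=P[...,:2]-AX; mx=D@MX; my=D@MY; Z=P[...,2]
    q=(abs(mx)<.05)&(abs(my)<.06)&(Z>.166)&(Z<.187)
    print("mouth x",np.percentile(mx[q],[.5,99.5]).round(4),"y",np.percentile(my[q],[.5,99.5]).round(4),q.sum())
def tin(c,k,near,r=.08):
    P=cloud(c);X,Y,Z=P[...,0],P[...,1],P[...,2]
    m=cv2.inRange(cv2.cvtColor(c["image"],cv2.COLOR_RGB2HSV),*HSV[k])>0
    q=(m if k!="black" else True)&(Z>.024)&(Z<.032)&(np.hypot(X-near[0],Y-near[1])<r)
    if q.sum()<30: return None
    (x,y),R=cv2.minEnclosingCircle(np.float32(P[q][:,:2])); a=rect(P,q)[0]; return np.round([x,y,R,*a[:4]],4)
E
python3 - <<'E'
from h import *
s=monitor.get_obs(); print(s["ee_pos"],s["grip_width"])
c=camera("wrist"); t=camera("top"); np.savez("top3.npz",**t)
for k,n in dict(black=(.4662,-.3107),yellow=(.4792,-.2074),white=(.5736,-.1675),green=(.614,-.274),red=(.7007,-.0574)).items():
    print(k,"wrist",tin(c,k,n),"top",tin(t,k,n), blobs(t,k,(n[0]-.06,n[0]+.06,n[1]-.06,n[1]+.06)) )
mouth(t)
P=cloud(t);X,Y,Z=P[...,0],P[...,1],P[...,2];q=(Z>.010)&(Z<.026)&(abs(X-.45)<.06)&(Y>-.12)&(Y<.15)
print("knife",rect(P,q))
b=tin(c,"black",(.4662,-.3107))
if b is not None: go([b[0],b[1],-.020],YM)
E
```

```text
[ 0.46550974 -0.3120461   0.15938531] 0.07043224892146459
black wrist [ 0.4698 -0.2852  0.0543  0.4617 -0.2864  0.0493  0.1062] top [ 0.4647 -0.3129  0.0247  0.4669 -0.3092  0.0393  0.0473] []
yellow wrist [ 0.4782 -0.2076  0.0245  0.4805 -0.2095  0.0482  0.0309] top [ 0.4791 -0.2075  0.0245  0.481  -0.2088  0.0486  0.0331] [(0.481, -0.2088, 49, 33, 349, 259)]
white wrist [ 0.5781 -0.1415  0.0525  0.5763 -0.1426  0.1023  0.05  ] top [ 0.5711 -0.1404  0.0516  0.5799 -0.1429  0.0988  0.0493] [(0.5736, -0.1667, 50, 48, 333, 224)]
green wrist [ 0.6133 -0.2751  0.0248  0.6129 -0.2753  0.0483  0.048 ] top [ 0.6129 -0.273   0.0245  0.6135 -0.2736  0.0449  0.0467] [(0.6131, -0.2731, 45, 47, 372, 209)]
red wrist [ 0.6831 -0.0699  0.0134  0.6812 -0.071   0.0053  0.0266] top [ 0.7013 -0.057   0.0253  0.7011 -0.0575  0.0455  0.0499] [(0.7007, -0.0574, 51, 54, 291, 177)]
mouth x [-0.0412  0.0409] y [-0.0412  0.0484] 668
knife (array([0.4702, 0.0289, 0.0669, 0.1991, 5.8708]), 694)
spin -0.001 then dx 22.7 dy 10.0 dz 179.6 mm  (endyaw 1.825)
```

Emit:
apply_moves --plan '[1,0.5,30,0,0,0,40,0,0,0,40,0,0,0,35,0,0,0,20,0,0,0,10,0,0,0,4,0,0,0,0,0]'

```text
time_s: 17.9
ee_pos: [0.4666, -0.3087, -0.0185]
eef_rot: [3.141, 0.001, 1.825]
force: [-0.3, 0.4, 1.0]
grip_width: 0.0703
grip_force: 0.0
```

Emit:
apply_moves --plan '[0,0,0,0,0,0,0,0,0,0,0,0,0,0,0,0,0,0,0,0,0,0,0,0]' --hand -1 --squeeze 30

```text
time_s: 18.5
ee_pos: [0.4665, -0.3092, -0.0185]
eef_rot: [3.141, 0.001, 1.825]
force: [-1.8, 0.4, 5.6]
grip_width: 0.0493
grip_force: 30.0
```

```bash
python3 - <<'E'
from h import *
s=monitor.get_obs(); print(s["ee_pos"],s["grip_width"],s["force"],s["grip_force"])
go([*mag(0,0),.158],YM)
E
```

```text
[ 0.46646524 -0.30916704 -0.01849001] 0.04925010559186509 [-1.78783557  0.41257765  5.61843647] 30.001493096351624
spin -0.000 then dx 460.3 dy 251.8 dz -176.5 mm  (endyaw 1.825)
```

Emit:
apply_moves --plan '[0,0,-15,0,0,0,-30,0,0,0,-40,0,0,0,-45,0,0,0,-45,0,20,11,-40,0,36,19.5,0,0,40,22,0,0,40,22,0,0,40,22,0,0,40,22,0,0,40,22,0,0,40,22,0,0,40,22,0,0,40,22,0,0,36,19.5,0,0,28,15,0,0,14,8,0,0,6,3,0,0,0,0,0,0]'

```text
time_s: 20.5
ee_pos: [0.5946, 0.1993, 0.196]
eef_rot: [-3.141, 0.0, 1.825]
force: [-0.8, -0.1, -0.6]
grip_width: 0.0492
grip_force: 30.0
```

```bash
python3 - <<'E'
from h import *
s=monitor.get_obs(); print(s["ee_pos"],s["grip_width"],s["force"],s["grip_force"])
c=camera("wrist"); mouth(c)
P=cloud(c); D=P[...,:2]-AX;Z=P[...,2];mx=D@MX;my=D@MY;z0=s["ee_pos"][2]+.029
q=(Z>z0+.01)&(Z<z0+.024)&(abs(mx)<.024)&(abs(my)<.04);print(q.sum()); 
if q.sum()>20: print(rect(P,q),np.median(Z[q]),mx[q].min(),mx[q].max(),my[q].max())
go([*mag(0,0),.158],YM)
E
```

```text
[0.59456524 0.19927598 0.19601972] 0.04916483295797522 [-0.8347242  -0.08882754 -0.58485597] 29.999713003635406
mouth x [-0.041   0.0403] y [-0.0166  0.0456] 3877
5989
(array([ 0.5958,  0.1947,  0.048 ,  0.0502, 14.5367]), 5989) 0.24204543375635498 -0.02397357124174702 0.023996037138244924 0.019920933048612335
spin -0.001 then dx 1.1 dy 0.2 dz 38.0 mm  (endyaw 1.825)
```

Emit:
apply_moves --plan '[3,0,10,0,2.5,0,14,0,0,0,10,0,0,0,4,0,0,0,0,0,0,0,0,0]'

```text
time_s: 21.15
ee_pos: [0.5934, 0.2049, 0.1581]
eef_rot: [3.141, 0.0, 1.825]
force: [0.6, 0.5, -0.9]
grip_width: 0.0494
grip_force: 30.0
```

Emit:
apply_moves --plan '[0,0,0,0,0,0,0,0,0,0,0,0,0,0,0,0,0,0,0,0]' --hand 0.5

```text
time_s: 21.65
ee_pos: [0.5933, 0.2049, 0.1579]
eef_rot: [3.141, 0.0, 1.825]
force: [0.5, -0.1, -0.6]
grip_width: 0.0705
grip_force: 0.0
```

Emit:
apply_moves --plan '[0,0,-20,0,0,0,-35,0,0,0,0,0,-25,0,0,0,-30,0,0,0,-20,0,0,0,0,0,0,0]'

```text
time_s: 22.35
ee_pos: [0.6124, 0.1302, 0.2123]
eef_rot: [-3.141, 0.0, 1.822]
force: [-0.2, 0.9, 1.2]
grip_width: 0.0704
grip_force: 0.0
```

```bash
cat >> h.py <<'E'
def look(n,c):
    r=None
    P=cloud(c);D=P[...,:2]-AX;mx=D@MX;my=D@MY;Z=P[...,2]
    q=(abs(mx)<.02)&(abs(my)<.02)&(Z<.16); print(n,"in chute",q.sum(),np.percentile(Z[q],[5,50,95]).round(3) if q.sum() else "", c["image"][q].mean(0).round() if q.sum() else "")
E
python3 - <<'E'
from h import *
c=camera("wrist");t=camera("top"); look("w",c);look("t",t)
s=monitor.get_obs(); print(s["ee_pos"])
for k,n in dict(yellow=(.4792,-.2074),white=(.5736,-.1675),green=(.614,-.274),red=(.7007,-.0574)).items(): print(k,tin(t,k,n,.055),tin(c,k,n,.055))
go([.7011,-.0572,.16],YM)
E
```

```text
w in chute 1208 [0.038 0.04  0.041] [39. 39. 39.]
t in chute 0  
[0.61197171 0.13244634 0.21249139]
yellow [ 0.4778 -0.2067  0.025   0.4786 -0.2069  0.0475  0.0466] None
white [ 0.5729 -0.1674  0.025   0.573  -0.1673  0.0483  0.047 ] [ 0.574  -0.1685  0.0252  0.5733 -0.1673  0.0481  0.0479]
green [ 0.6132 -0.273   0.0242  0.6137 -0.2733  0.0459  0.0455] None
red [ 0.7009 -0.057   0.0252  0.7011 -0.0575  0.0455  0.0495] [ 0.6973 -0.0379  0.0135  0.697  -0.0364  0.0268  0.0043]
spin -0.001 then dx -206.0 dy 38.6 dz 52.5 mm  (endyaw 1.825)
```

Black lies flat on the chute floor (top at 40 mm). Red is next.

Emit:
apply_moves --plan '[-22,4,0,0,-40,7.5,0,0,-40,7.5,0,0,-40,7.5,20,0,-35,7,35,0,-20,4,40,0,-9,1.1,40,0,0,0,40,0,0,0,30,0,0,0,15,0,0,0,8,0,0,0,4,0,0,0,0,0,0,0,0,0]'

```text
time_s: 23.85
ee_pos: [0.7019, -0.0573, -0.0176]
eef_rot: [3.14, 0.001, 1.825]
force: [0.5, 0.3, -0.7]
grip_width: 0.0703
grip_force: 0.0
```

```bash
python3 - <<'E'
from h import *
go([.7009,-.0572,-.020],YM); s=monitor.get_obs(); print(s["ee_pos"],s["force"])
E
```

```text
spin -0.000 then dx 0.4 dy -0.9 dz 2.4 mm  (endyaw 1.825)
[ 0.70191917 -0.057348   -0.01764682] [ 0.46014127  0.33092652 -0.66842287]
```

Emit:
apply_moves --plan '[0,0,1,0,0,0,0,0,0,0,0,0,0,0,0,0,0,0,0,0,0,0,-15,0,0,0,-35,0,0,0,-45,0,0,0,-45,0,0,0,-40,0,10,-1.5,-35,0,30,-4.3,0,0,40,-5.7,0,0,45,-6.4,0,0,45,-6.4,0,0,45,-6.4,0,0,35,-5,0,0,20,-2.9,0,0,6,-0.8,0,0,0,0,0,0]' --hand -1 --squeeze 30

```text
time_s: 25.85
ee_pos: [0.5937, 0.2001, 0.1955]
eef_rot: [3.141, 0.0, 1.825]
force: [0.8, -0.2, -0.7]
grip_width: 0.0492
grip_force: 30.0
```

```bash
cat >> h.py <<'E'
def inhand():
    s=monitor.get_obs(); print(s["ee_pos"],s["grip_width"],s["force"],s["grip_force"])
    c=camera("wrist"); P=cloud(c); D=P[...,:2]-AX;Z=P[...,2];mx=D@MX;my=D@MY;z0=s["ee_pos"][2]+.029
    e=s["ee_pos"][:2]-AX; ex,ey=e@MX,e@MY
    q=(Z>z0+.008)&(Z<z0+.026)&(abs(mx-ex)<.022)&(abs(my-ey)<.04)
    f=my[q].max(); print("n",q.sum(),"topz",np.median(Z[q])-s["ee_pos"][2],"front my",f,"centre my",f-.025,"tcp mag",ex,ey,"rgb",c["image"][q].mean(0).round())
    go([*(mag(0,0)+MY*(ey-(f-.025))),.158],YM)
E
python3 -c "
from h import *
inhand()"
```

```text
[0.59367573 0.20009862 0.19548989] 0.04917995885955331 [ 0.79869982 -0.15573883 -0.72595669] 29.999817609786987
n 6124 topz 0.047455843996024205 front my 0.025122414471437714 centre my 0.00012241447143771303 tcp mag -0.0006975859729892766 0.0005930298718587662 rgb [142.  30.  27.]
spin -0.000 then dx 0.7 dy 0.6 dz 37.3 mm  (endyaw 1.825)
```

Red is well centred in the hand. I'll lower, release, and go on to yellow.

Emit:
apply_moves --plan '[0.7,0.6,10,0,0,0,14,0,0,0,9,0,0,0,4,0,0,0,0,0,0,0,0,0]'

```text
time_s: 26.5
ee_pos: [0.5943, 0.2007, 0.1581]
eef_rot: [3.141, 0.0, 1.825]
force: [-0.7, 0.8, -1.0]
grip_width: 0.0498
grip_force: 30.0
```

Emit:
apply_moves --plan '[0,0,0,0,0,0,0,0,0,0,0,0,0,0,0,0,0,0,0,0,0,0,-20,0,0,0,-35,0,-25,0,0,0,-30,0,0,0,-20,0,0,0,0,0,0,0]' --hand 0.5

```text
time_s: 27.6
ee_pos: [0.6134, 0.126, 0.2128]
eef_rot: [-3.142, 0.0, 1.822]
force: [-0.6, 1.1, -0.0]
grip_width: 0.0703
grip_force: 0.0
```

```bash
cat >> h.py <<'E'
def nxt(k,n):
    c=camera("wrist");t=camera("top"); look("w",c); print(monitor.get_obs()["ee_pos"])
    a=tin(t,k,n,.055); b=tin(c,k,n,.055); print(k,a,b,blobs(t,k,(n[0]-.08,n[0]+.08,n[1]-.08,n[1]+.08)))
    p=a[:2] if a is not None else n; go([*p,-.020],YM); print("back:"); go([*mag(0,0),.196],YM,p=[*p,-.019],y0=YM)
E
python3 -c "
from h import *
nxt('yellow',(.4785,-.207))"
```

```text
w in chute 1411 [0.066 0.068 0.069] [188.  41.  37.]
[0.61293335 0.12823454 0.21282761]
yellow [ 0.4781 -0.2064  0.0248  0.4793 -0.2072  0.047   0.0467] None [(0.4792, -0.2074, 47, 48, 349, 260)]
spin -0.001 then dx -290.0 dy -214.6 dz 232.8 mm  (endyaw 1.825)
back:
spin 0.000 then dx 363.8 dy 214.8 dz -215.0 mm  (endyaw 1.825)
```

Emit:
apply_moves --plan '[-18,-13,0,0,-32,-24,0,0,-35,-26,0,0,-35,-26,0,0,-35,-26,0,0,-35,-26,0,0,-35,-26,10,0,-33,-24,25,0,-22,-16,35,0,-10,-7.6,40,0,0,0,40,0,0,0,35,0,0,0,25,0,0,0,14,0,0,0,6,0,0,0,2,0,0,0,0,0,0,0,0,0]'

```text
time_s: 29.5
ee_pos: [0.4787, -0.2067, -0.0181]
eef_rot: [3.14, 0.001, 1.825]
force: [-0.2, -0.8, 1.2]
grip_width: 0.0707
grip_force: 0.0
```

```bash
python3 -c "
from h import *
go([.4785,-.207,-.020],YM)"
```

```text
spin -0.000 then dx -0.2 dy -0.3 dz 1.9 mm  (endyaw 1.825)
```

Emit:
apply_moves --plan '[0,0,1,0,0,0,0,0,0,0,0,0,0,0,0,0,0,0,0,0,0,0,-15,0,0,0,-35,0,0,0,-45,0,0,0,-45,0,0,0,-40,0,0,0,-35,0]' --hand -1 --squeeze 30

```text
time_s: 30.6
ee_pos: [0.478, -0.2064, 0.1971]
eef_rot: [3.141, 0.001, 1.825]
force: [-0.3, 0.7, 0.2]
grip_width: 0.0494
grip_force: 30.0
```

Emit:
apply_moves --plan '[20,12,0,0,36,21,0,0,40,23.6,0,0,40,23.6,0,0,40,23.6,0,0,40,23.6,0,0,40,23.6,0,0,40,23.6,0,0,32,19,0,0,22,13,0,0,10,6,0,0,4,2.4,0,0,0,0,0,0]'

```text
time_s: 31.9
ee_pos: [0.5947, 0.1993, 0.1947]
eef_rot: [-3.141, 0.0, 1.824]
force: [-0.3, -0.1, -1.1]
grip_width: 0.0493
grip_force: 30.0
```

```bash
python3 -c "
from h import *
inhand()"
```

```text
[0.59473799 0.19933795 0.1947044 ] 0.049321027482045886 [-0.30644267 -0.08396613 -1.10785952] 29.99983638525009
n 6116 topz 0.047480455577406544 front my 0.023676993222364013 centre my -0.0013230067776359884 tcp mag 0.0001393319848471363 -0.0004102546970657511 rgb [200. 147.  51.]
spin -0.001 then dx 1.8 dy -0.0 dz 36.8 mm  (endyaw 1.825)
```

Emit:
apply_moves --plan '[1,0,10,0,0,0,14,0,0,0,9,0,0,0,4,0,0,0,0,0,0,0,0,0]'

```text
time_s: 32.55
ee_pos: [0.5947, 0.2008, 0.1581]
eef_rot: [3.141, 0.0, 1.825]
force: [-0.1, 0.1, -1.1]
grip_width: 0.0494
grip_force: 30.0
```

Emit:
apply_moves --plan '[0,0,0,0,0,0,0,0,0,0,0,0,0,0,0,0,0,0,0,0,0,0,-20,0,0,0,-35,0,-25,0,0,0,-30,0,0,0,-20,0,0,0,0,0,0,0]' --hand 0.5

```text
time_s: 33.65
ee_pos: [0.6138, 0.1261, 0.2128]
eef_rot: [-3.142, 0.0, 1.822]
force: [0.5, 0.7, 0.1]
grip_width: 0.0706
grip_force: 0.0
```

```bash
python3 -c "
from h import *
nxt('white',(.573,-.1675))"
```

```text
w in chute 1645 [0.094 0.096 0.097] [232. 196.  72.]
[0.61330956 0.12833488 0.21282287]
white [ 0.5728 -0.1676  0.0249  0.573  -0.1673  0.0482  0.0472] [ 0.5734 -0.1681  0.0248  0.5738 -0.168   0.0473  0.0493] [(0.5736, -0.168, 48, 48, 333, 224)]
spin -0.001 then dx -276.2 dy -113.6 dz 232.8 mm  (endyaw 1.825)
back:
spin 0.000 then dx 350.0 dy 113.3 dz -215.0 mm  (endyaw 1.825)
```

Yellow is flat (top at 96 mm). Next is the middle-sized white.

Emit:
apply_moves --plan '[-18,-7,0,0,-36,-15,0,0,-40,-16.5,0,0,-40,-16.5,0,0,-40,-16.5,0,0,-40,-16.5,10,0,-34,-14,25,0,-20,-8,35,0,-8,-3.5,40,0,0,0,40,0,0,0,35,0,0,0,25,0,0,0,14,0,0,0,6,0,0,0,2,0,0,0,0,0,0,0,0,0]'

```text
time_s: 35.45
ee_pos: [0.5734, -0.1676, -0.018]
eef_rot: [3.14, 0.001, 1.825]
force: [0.1, -0.4, 1.2]
grip_width: 0.0703
grip_force: 0.0
```

```bash
python3 -c "
from h import *
go([.573,-.1677,-.020],YM)"
```

```text
spin -0.000 then dx -0.0 dy -0.5 dz 2.0 mm  (endyaw 1.825)
```

Emit:
apply_moves --plan '[0,0,1,0,0,0,0,0,0,0,0,0,0,0,0,0,0,0,0,0,0,0,-15,0,0,0,-35,0,0,0,-45,0,0,0,-45,0,0,0,-40,0,0,0,-35,0]' --hand -1 --squeeze 30

```text
time_s: 36.55
ee_pos: [0.5727, -0.1674, 0.1984]
eef_rot: [3.14, 0.001, 1.825]
force: [-0.1, 0.2, -1.4]
grip_width: 0.0493
grip_force: 30.0
```

Emit:
apply_moves --plan '[20,6.5,0,0,36,11.6,0,0,42,13.6,0,0,42,13.6,0,0,42,13.6,0,0,42,13.6,0,0,42,13.6,0,0,38,12.3,0,0,28,9,0,0,13,4.2,0,0,5,1.6,0,0,0,0,0,0]'

```text
time_s: 37.75
ee_pos: [0.5945, 0.1993, 0.1951]
eef_rot: [3.142, 0.0, 1.824]
force: [1.1, -0.6, -0.6]
grip_width: 0.0494
grip_force: 30.0
```

```bash
python3 -c "
from h import *
inhand()"
```

```text
[0.59449126 0.19928211 0.19511002] 0.04941774758449298 [ 1.14333591 -0.55802784 -0.60984984] 29.99977022409439
n 6130 topz 0.04748375459515802 front my 0.023566128541923092 centre my -0.0014338714580769095 tcp mag -0.00011351322794984473 -0.00040226898970669014 rgb [194. 185. 168.]
spin -0.001 then dx 2.0 dy 0.2 dz 37.1 mm  (endyaw 1.825)
```

Emit:
apply_moves --plan '[1,0,10,0,0,0,14,0,0,0,9,0,0,0,4,0,0,0,0,0,0,0,0,0]'

```text
time_s: 38.4
ee_pos: [0.5944, 0.2007, 0.1581]
eef_rot: [3.141, 0.0, 1.825]
force: [-0.3, -0.0, -0.6]
grip_width: 0.0495
grip_force: 30.0
```

Emit:
apply_moves --plan '[0,0,0,0,0,0,0,0,0,0,0,0,0,0,0,0,0,0,0,0,0,0,-20,0,0,0,-35,0,-25,0,0,0,-30,0,0,0,-20,0,0,0,0,0,0,0]' --hand 0.5

```text
time_s: 39.5
ee_pos: [0.6135, 0.126, 0.2128]
eef_rot: [-3.142, 0.0, 1.822]
force: [-0.1, -0.5, -0.8]
grip_width: 0.0707
grip_force: 0.0
```

```bash
python3 -c "
from h import *
nxt('green',(.6135,-.273))"
```

```text
w in chute 1986 [0.122 0.124 0.125] [234. 231. 222.]
[0.61302722 0.12825934 0.21281355]
green [ 0.613  -0.2736  0.0244  0.6139 -0.2735  0.0457  0.0462] None [(0.6131, -0.2731, 45, 47, 372, 209)]
spin -0.001 then dx -388.9 dy -101.1 dz 232.8 mm  (endyaw 1.825)
back:
spin 0.000 then dx 462.8 dy 101.1 dz -215.0 mm  (endyaw 1.825)
```

White is flat (top at 124 mm). Last is green.

Emit:
apply_moves --plan '[-18,-5,0,0,-36,-9.4,0,0,-42,-11,0,0,-42,-11,0,0,-42,-11,0,0,-42,-11,0,0,-42,-11,0,0,-42,-11,10,0,-38,-10,25,0,-30,-7,35,0,-15,-3.7,40,0,0,0,40,0,0,0,35,0,0,0,25,0,0,0,14,0,0,0,6,0,0,0,2,0,0,0,0,0,0,0,0,0]'

```text
time_s: 41.5
ee_pos: [0.6135, -0.274, -0.0178]
eef_rot: [3.14, 0.001, 1.825]
force: [0.1, 0.3, 0.3]
grip_width: 0.0705
grip_force: 0.0
```

```bash
python3 -c "
from h import *
go([.6135,-.2737,-.020],YM)"
```

```text
spin -0.000 then dx 0.3 dy 0.1 dz 2.2 mm  (endyaw 1.825)
```

Emit:
apply_moves --plan '[0,0,1,0,0,0,0,0,0,0,0,0,0,0,0,0,0,0,0,0,0,0,-15,0,0,0,-35,0,0,0,-45,0,0,0,-45,0,0,0,-40,0,0,0,-35,0]' --hand -1 --squeeze 30

```text
time_s: 42.6
ee_pos: [0.6128, -0.2737, 0.1986]
eef_rot: [3.14, 0.001, 1.825]
force: [0.1, -0.6, -0.9]
grip_width: 0.0493
grip_force: 30.0
```

Emit:
apply_moves --plan '[20,4.4,0,0,36,7.9,0,0,42,9.2,0,0,42,9.2,0,0,42,9.2,0,0,42,9.2,0,0,42,9.2,0,0,42,9.2,0,0,42,9.2,0,0,42,9.2,0,0,36,7.9,0,0,22,4.8,0,0,9,1.6,0,0,4,0.8,0,0,0,0,0,0]'

```text
time_s: 44.1
ee_pos: [0.5945, 0.1992, 0.1952]
eef_rot: [3.141, 0.0, 1.824]
force: [-0.1, -0.2, -1.0]
grip_width: 0.0493
grip_force: 30.0
```

```bash
python3 -c "
from h import *
inhand()"
```

```text
[0.59446106 0.1991964  0.19521683] 0.04931988354807459 [-0.12852448 -0.23804038 -1.0304218 ] 29.999773800373077
n 6125 topz 0.04745748830399907 front my 0.023195076314050267 centre my -0.0018049236859497345 tcp mag -0.00016428958148638657 -0.0004776331415080634 rgb [ 40. 106.  52.]
spin -0.001 then dx 2.2 dy 0.2 dz 37.1 mm  (endyaw 1.825)
```

Emit:
apply_moves --plan '[1,0,10,0,0,0,14,0,0,0,9,0,0,0,4,0,0,0,0,0,0,0,0,0]'

```text
time_s: 44.75
ee_pos: [0.5943, 0.2007, 0.1581]
eef_rot: [3.141, -0.0, 1.825]
force: [0.1, -0.9, -0.2]
grip_width: 0.0493
grip_force: 30.0
```

Emit:
apply_moves --plan '[0,0,0,0,0,0,0,0,0,0,0,0,0,0,0,0,0,0,0,0,0,0,-20,0,0,0,-35,0,-25,0,0,0,-30,0,0,0,-20,0,0,0,0,0,0,0]' --hand 0.5

```text
time_s: 45.85
ee_pos: [0.6134, 0.126, 0.2128]
eef_rot: [-3.142, 0.0, 1.822]
force: [0.6, -0.4, -0.3]
grip_width: 0.0706
grip_force: 0.0
```

```bash
python3 - <<'E'
from h import *
c=camera("wrist");t=camera("top"); look("w",c); np.savez("top4.npz",**t)
P=cloud(t);D=P[...,:2]-AX;mx=D@MX;my=D@MY;Z=P[...,2];q=(abs(mx)<.046)&(my>.05)&(my<.13)&(Z>.19)&(Z<.3);print(my[q].max(),Z[q].max())
hsv=cv2.cvtColor(t["image"],cv2.COLOR_RGB2HSV);X,Y=P[...,0],P[...,1]
h=(cv2.inRange(hsv,(6,190,130),(16,255,255))>0)&(X>.3)&(X<.55)&(abs(Y)<.2)&(Z>.014)&(Z<.03);print("handle",rect(P,h))
b=(cv2.inRange(hsv,(0,0,90),(179,60,255))>0)&(X>.35)&(X<.55)&(abs(Y)<.2)&(Z>.009)&(Z<.02); print("blade",rect(P,b))
go([*mag(0,.135),.30],YM)
E
```

```text
w in chute 2440 [0.15  0.152 0.153] [ 67. 157.  83.]
0.09491507896098784 0.2669526934639347
handle (array([ 0.4545, -0.0303,  0.0219,  0.0839,  3.9259]), 232)
blade (array([ 4.25300e-01, -5.17000e-02,  3.08200e-01,  4.15000e-02,
        7.82918e+01]), 282)
spin -0.001 then dx 208.8 dy 0.1 dz -87.2 mm  (endyaw 1.825)
```

All five are stacked flat (top at 152 mm). Next I'll shut the fingers, go behind the cover and push it closed.

Emit:
apply_moves --plan '[0,0,-30,0,0,0,-35,0,0,0,-22,0,25,0,0,0,40,0,0,0,40,0,0,0,40,0,0,0,40,0,0,0,24,0,0,0,0,0,20,0,0,0,35,0,0,0,30,0,0,0,9,0,0,0,0,0]' --hand -1 --squeeze 30

```text
time_s: 47.35
ee_pos: [0.5598, 0.3309, 0.2053]
eef_rot: [-3.14, 0.0, 1.825]
force: [0.7, -0.1, 1.4]
grip_width: 0.0006
grip_force: 0.0
```

Emit:
apply_moves --plan '[-10,0,0,0,-12,0,0,0,-10,0,0,0,-10,0,0,0,-10,0,0,0,-10,0,0,0,-10,0,0,0,-10,0,0,0,-10,0,0,0,-10,0,0,0,-10,0,0,0,-10,0,0,0,-10,0,0,0,0,0,0,0]'

```text
time_s: 48.75
ee_pos: [0.5941, 0.2013, 0.2059]
eef_rot: [3.142, 0.0, 1.823]
force: [-1.2, -0.2, 0.0]
grip_width: 0.0004
grip_force: 0.0
```

```bash
python3 - <<'E'
from h import *
s=monitor.get_obs();e=s["ee_pos"];print(e,s["force"],(e[:2]-AX)@MX,(e[:2]-AX)@MY)
d=camera("scene");w=camera("wrist"); cv2.imwrite("pics/s6.png",np.hstack([cv2.resize(d["image"][80:230,230:400],(400,350),interpolation=2),cv2.resize(w["image"],(400,350))])[:,:,::-1])
E
```

```text
[0.59405046 0.20127338 0.20588625] [-1.18519616 -0.24238604  0.03207865] -3.956603373166631e-05 0.0016358662598431645
```

View pics/s6.png

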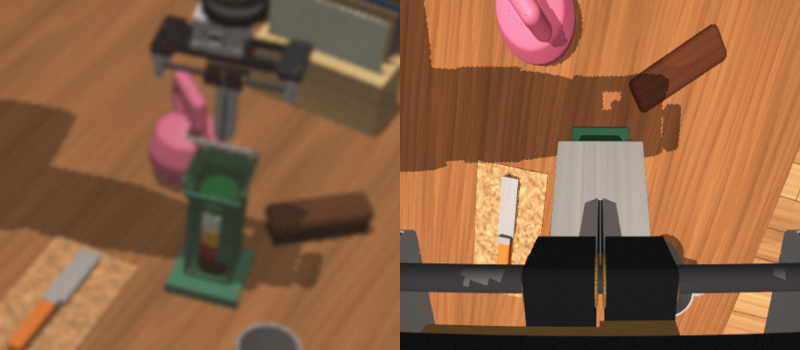

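The cover is half shut, and the window shows red, yellow, white and green from the bottom, with black below. I'll keep pushing down.

Emit:
apply_moves --plan '[-6,0,4,0,-7,0,5,0,-7,0,6,0,-6,0,6,0,-4,0,6,0,0,0,6,0,0,0,6,0,0,0,5,0,0,0,0,0]'

```text
time_s: 49.75
ee_pos: [0.6008, 0.1738, 0.161]
eef_rot: [-3.14, -0.0, 1.825]
force: [-0.8, 0.5, 0.5]
grip_width: 0.0005
grip_force: 0.0
```

Emit:
apply_moves --plan '[0,0,1.5,0,0,0,1.5,0,0,0,0,0]'

```text
time_s: 50.05
ee_pos: [0.6012, 0.1737, 0.1591]
eef_rot: [3.141, -0.0, 1.825]
force: [0.0, -0.3, 0.1]
grip_width: 0.0002
grip_force: 0.0
```

Emit:
apply_moves --plan '[0,0,1,0,0,0,1,0,0,0,0,0]'

```text
time_s: 50.35
ee_pos: [0.6014, 0.1738, 0.1587]
eef_rot: [3.14, 0.0, 1.825]
force: [-4.8, -1.1, 13.4]
grip_width: 0.0001
grip_force: 6.4
```

Emit:
apply_moves --plan '[0,0,0.6,0,0,0,0,0]'

```text
time_s: 50.55
ee_pos: [0.6015, 0.1738, 0.1586]
eef_rot: [3.139, 0.0, 1.825]
force: [-5.7, -2.0, 17.0]
grip_width: 0.0005
grip_force: 8.1
```

```bash
python3 - <<'E'
from h import *
s=monitor.get_obs();print(s["ee_pos"],s["force"])
c=camera("wrist");P=cloud(c);D=P[...,:2]-AX;mx=D@MX;my=D@MY;Z=P[...,2]
q=(abs(mx)<.04)&(my>-.015)&(my<.045)&(Z>.18)&(Z<.21); print(q.sum(),"tilt",np.arctan(np.polyfit(-my[q],Z[q],1)[0]),np.median(Z[q]))
E
```

```text
[0.6015148  0.17376371 0.15856757] [-5.72216186 -2.04219188 17.0429434 ]
14854 tilt -0.004430627122294707 0.1873453450891465
```

The cover is seated (17 N, tilt about 0). I'll retreat and verify.

Emit:
apply_moves --plan '[0,0,-5,0,0,0,-20,0,0,0,-35,0,0,0,-40,0,30,0,-20,0,40,0,0,0,40,0,0,0,40,0,0,0,35,0,0,0,0,0,0,0]'

```text
time_s: 51.6
ee_pos: [0.5531, 0.3563, 0.2756]
eef_rot: [-3.141, -0.0, 1.829]
force: [-0.1, -0.1, 0.3]
grip_width: 0.0008
grip_force: 0.0
```

```bash
python3 - <<'E'
from h import *
s=monitor.get_obs();print(s["ee_pos"],s["force"],s["time_s"])
t=camera("top");d=camera("scene")
cv2.imwrite("pics/fin.png",np.hstack([cv2.resize(t["image"][120:320,90:430],(400,300)),cv2.resize(d["image"][90:300,150:430],(400,300))])[:,:,::-1])
for c in (t,d):
    P=cloud(c);D=P[...,:2]-AX;mx=D@MX;my=D@MY;X,Y,Z=P[...,0],P[...,1],P[...,2];hsv=cv2.cvtColor(c["image"],cv2.COLOR_RGB2HSV)
    q=(abs(mx)<.04)&(my>-.048)&(my<.045)&(Z>.18)&(Z<.21); print("cover",q.sum(),np.arctan(np.polyfit(-my[q],Z[q],1)[0]),np.median(Z[q]))
    h=(cv2.inRange(hsv,(6,190,100),(16,255,255))>0)&(X>.3)&(X<.55)&(abs(Y)<.2)&(Z>.014)&(Z<.03);print("handle",rect(P,h))
    b=(cv2.inRange(hsv,(0,0,90),(179,60,255))>0)&(abs(X-.448)<.04)&(Y>0)&(Y<.2)&(Z>.009)&(Z<.02); print("blade",rect(P,b), np.median(Z[b]))
    k=((cv2.inRange(hsv,(6,190,100),(16,255,255))>0)|b)&(abs(X-.45)<.05)&(abs(Y)<.16)&(Z>.009)&(Z<.03);print("knife",rect(P,k))
    m=cv2.morphologyEx(cv2.inRange(hsv,(10,80,120),(22,190,255)),cv2.MORPH_CLOSE,np.ones((5,5)))
    for q in cv2.findContours(m,cv2.RETR_EXTERNAL,cv2.CHAIN_APPROX_NONE)[0]:
        r=cv2.minAreaRect(np.float32(onz(c,q.reshape(-1,2),.003)[:,:2]))
        if .1<r[1][0]<.3 and .1<r[1][1]<.3: print("mat",r)
E
```

```text
[0.55307814 0.35629471 0.27561222] [-0.11196927 -0.11045017  0.27516427] 51.6
cover 1373 0.00043087594659992675 0.18721360385294283
handle (array([ 0.4546, -0.0302,  0.022 ,  0.0842,  3.7697]), 247)
blade (array([0.4487, 0.07  , 0.0272, 0.1064, 3.7906]), 375) 0.013062207275420512
knife (array([0.4516, 0.0255, 0.0272, 0.1957, 3.7906]), 627)
mat ((0.4515611231327057, 0.021568790078163147), (0.13339248299598694, 0.24354133009910583), 3.9599690437316895)
mat ((0.5627835392951965, -0.6294887065887451), (0.17478914558887482, 0.1338794231414795), 5.53920316696167)
cover 578 -0.006774690457687658 0.18800568655027367
handle (array([ 0.4584, -0.0335,  0.012 ,  0.0763,  3.2485]), 67)
blade (array([0.4497, 0.0726, 0.0306, 0.1059, 4.1178]), 194) 0.013075420749321998
knife (array([0.453 , 0.0269, 0.0306, 0.1976, 4.1178]), 262)
```

View pics/fin.png

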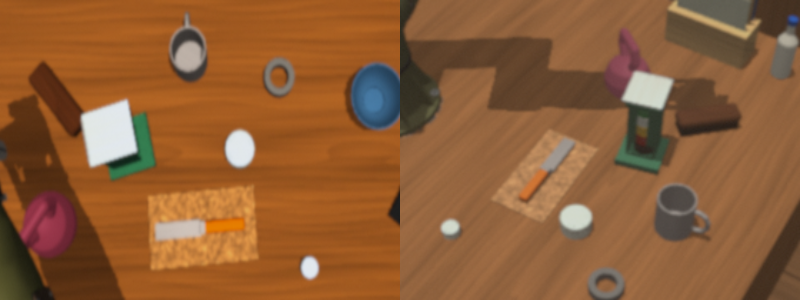

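The top and scene views show the cover flat, the knife flat and within a few mm of the mat centre, and the bystanders in place. I'll hand in.

```bash
python3 -c "
from station import ctrl
print(ctrl.hand_in())"
```

```text
the job is handed in; nothing more can be done
None
```

I handed the job in: the black, red, yellow, white and green tins (blue was absent) are stacked in that order from the bottom, the cover is shut, and the knife lies flat within about 4 mm of the mat's centre.

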